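Set the microscope light attenuator to its third click

ROBOT

A 6-joint arm with a two-finger parallel gripper is mounted at the origin on the work surface. World frame = base frame: x ahead of the robot, y to its left, z up, the work surface at z = 0. Lengths are in m, angles in degrees, forces in N, time in s.
With the tool pointing down it reaches from about 0.4 to 0.825 m from the base axis. Payload 7 kg.
Tool frame: the origin (TCP) lies at the very end of the fingers, on their centre line; the grasp point (between the pads) lies r.pinch_z behind it (r.pinch_z is the distance from the TCP to the grasp point, in m); z points along the fingers, y is the direction in which the jaws open and shut (so a half turn about z gives the same grasp; the last joint's range is limited). The gripper opens to 88 mm and grips with 3 to 60 N. Pads are 19 mm wide; open, the fingers measure 130 mm over their backs; the gripper's body (78 mm by 193 mm) begins 47 mm behind the grasp point.
Start: joints at [-53.165, 20.546, 0.682, 0, -70.136, -16.507], TCP at [0.234, -0.633, 0.227] pointing down, gripper open.
Joint ranges: [-176.03, 176.03], [-82.01, 121.73], [-58.28, 71.71], [-173.87, 95.51], [-174.79, -0.11], [-173.66, 173.66]. Speed limits (degrees/s): [136.94, 136.94, 172.46, 180, 180, 180].

INTERFACE

Orientations are given as [roll, pitch, yaw] about the fixed x, y, z axes, in that order (R = Rz(yaw) Ry(pitch) Rx(roll)).
In Python, from plant import r gives the robot as it stands. The module is installed in compiled form; this text tells all that it offers.
- The arm moves only by the tool servo_tool, never from a script. Its argument "steps" is a list of rows, each a list of 5 numbers: the finger opening in cm, from 0 to 8.76, then the shift along the tool's x, y, z in cm, then the turn about the tool's z in degrees. In form: [[fingers, x, y, z, spin], ...]. A call has 1 to 8 rows; each row shifts and turns the commanded pose from where the row before left it, along the tool's axes as they then stand; what a row does not reach is not made up. A row lasts 1/8 s, in which the tool goes at most 62.5 mm and 10.7 degrees, less where a joint would pass 70% of its speed; a pose out of reach is approached as far as the arm can. A call with a gripper value outside its range is refused whole. The fingers move at their own pace and stop on an object; "squeeze" is the grip in N (left out, the last holds). Time passes only in rows, so rows that do not move let the fingers close. It gives the time, the measured TCP pose, the force and the opening at its end, in the units of the state.
- r.get_state(): the state, without advancing time (a new reading comes with each control period).
- r.capture(name): name is "scene" or "top" or "wrist"; returns the picture (480x640x3 uint8, red, green, blue); there is no depth.
- r.calibration(name): a dict with "K" (3x3 intrinsics, pixels), "dist_coeffs" ([k1, k2, p1, p2, k3] as OpenCV has them; the pictures are not rectified), "rvec" (rotation vector, rad) and "tvec" (3), from world to camera coordinates, as OpenCV has them; the wrist camera has in their place "tool_from_camera" (4x4, takes a point from camera to tool coordinates, whose origin is the TCP and whose axes are the flange's). Camera axes: x right, y down, z forward; pixel columns grow to the right and rows downward; lengths in m; the calibration is good to about 2 mm. A picture is of the moment at which its call begins: read the wrist's pose just before it. calibration takes no time and is no camera call.
- r.close_job(): hands the job in, once; it reports no verdict.
The state is a dict: "time_s": time; "joints": joint angles; "qd": joint speeds; "joint_torque": joint torques, N m; "tcp_pos": TCP position; "eef_rot": TCP orientation; "contact_force": force on the tool from outside, world axes, zero at the start; "moment": the same for the moment, N m; "gripper_width": finger opening in m.
Only numpy, scipy, OpenCV 4.12 (cv2) and the standard library are available. Lean on these libraries where they do the work, as an engineer would, in place of code of your own. Each camera call takes 0.05 s, during which the arm holds its last target.

TASK

Reset the microscope's light attenuator, the white box whose sliding lever is a flat-sided upright blade (the other box has a ball knob on a thin stem): push the blade all the way home to the end of the box where the steel light port sticks out, then push it back out through the clicks and leave it resting in the third click from home (home itself is not counted), without ever taking it past the third. Only push the blade, with the fingertips or the outside of the fingers: do not pinch it, and leave the ball-knob lever and everything else on the table where it is.

Things in the scene. Friction and masses are not known exactly. Their poses are not given: they have to be found in the camera images.
- attenuator: Attenuator, fixed: white case 90 (x) by 160 (y) by 60 mm high, flat top. Origin: centre of its underside. The slot runs along its y, mid-top; home is at -y, where a 22 mm steel light port sticks out 14 mm from the end face; the blade slides out to +y. Six ticks beside the slot mark home and five clicks, longer away from home. Yaw within 0.6 rad (0: its y along world y).
- blade (a joint): Blade travel from home to the box's +y, m: 0 home (dead stop), clicks at 0.014, 0.028, 0.042 (the third), 0.056, 0.070; end 0.072. Starts in click 1 or 2. A sprung ball rides over ridges half-way between clicks: about 5 N leaves a click, the push falls to nothing at the ridge, then the blade is drawn on into the next click, up to 7 mm ahead of the finger.
- blade_mid (a point): Centre of the blade, the attenuator's lever: black, 14 mm thick along the slot (box y), 24 mm wide across it (box x), standing 40 mm above the box top. This point is on its mid-line, 20 mm above the box top; its axes are the box's.
- iris_box: The other control box, fixed, same case without tick lines; not to be worked. Origin: centre of its underside.
- iris_lever (a joint): Travel of the other box's lever (steel stem with a 22 mm black ball knob, top 45 mm above the box top), 0 to 0.070 m; to be left alone.
- dish: covered culture dish, clear lid, 57 mm across, 18 mm high; origin at the centre of its underside. Bystander, loose.
- objective: microscope objective standing on its thread end, black, 34 mm across, 50 mm high; origin at the centre of its underside. Bystander, loose.
- oil_bottle: small bottle, 32 mm across, 62 mm high; origin at the centre of its underside. Bystander, loose.
- slide_box: grey slide box 85 x 35 x 30 mm; origin at the centre of its underside. Bystander, loose.
- driver: screwdriver lying on the table, 140 mm long, about 30 mm high at most. Bystander, loose.
- beaker: clear beaker, 60 mm across, 70 mm high; origin at the centre of its underside. Bystander, loose.
- jar: jar with white cap, 52 mm across, 60 mm high; origin at the centre of its underside. Bystander, loose.
- iris_knob (a point): Centre of the other box's ball knob, 34 mm above the box top.

How it is judged:
By the outcome, as a careful person would: the job done as asked, in the order asked, and still so for the second after the job is handed in, with the robot touching nothing.
It also fails if it takes over 56 s, if anything falls off the work surface, if the arm or the gripper's body presses on something with over 40 N, if the wrist force passes 120 N, or if a joint passes its speed limit or range.

## Working session

There is one attempt and no reset: what is moved stays moved. The work goes in short steps, Python scripts to look and compute and a tool call to move; the robot and the scene stay as the last step left them, time stands still between calls to the robot, and variables do not carry over. Pictures are saved under pics/ and viewed, and the job is handed in when it is done.

Besides the shell and the picture viewer there is one more tool, called after "Request:" in YAML: its name, and indented under it one key for each argument. servo_tool: Moves the arm, as the interface text tells. Its arguments: {"type":"object","properties":{"steps":{"type":"array","items":{"type":"array","items":{"type":"number"}}},"squeeze":{"type":"number"}},"required":["steps"]}

```bash
mkdir -p pics; ls; python3 - <<'E'
from plant import r
import cv2
s=r.get_state();print(s, r.pinch_z)
for n in ["scene","top"]:
    im=r.capture(n);cv2.imwrite(f"pics/{n}0.png",im[:,:,::-1]); c=r.calibration(n);print(n,c)
print(r.calibration("wrist"))
E
```

```text
pics
{'time_s': 0.0, 'joints': array([-5.31665370e+01,  2.05913772e+01,  6.36452561e-01, -1.88459116e-02,
       -7.01347653e+01, -1.65054249e+01]), 'qd': array([ 0.10937683,  0.01363088, -0.06664034, -0.0501573 ,  0.04797716,
        0.06077879]), 'joint_torque': array([ 1.69911906e-03, -5.82723427e+01,  2.93065685e+01,  6.99705809e+00,
        7.11882240e-03, -1.90579881e-04]), 'tcp_pos': array([ 0.23429297, -0.63254773,  0.22564768]), 'eef_rot': array([ 1.79908972e+02, -8.49725425e-03, -1.59678373e+02]), 'contact_force': array([-0.19176375, -0.08126072, -0.23436773]), 'moment': array([ 0.02390487, -0.0284886 ,  0.09482601]), 'gripper_width': 0.08776256440759202} 0.0188
scene {'K': array([[600.38215403,   0.        , 318.89561511],
       [  0.        , 600.38215403, 243.14607331],
       [  0.        ,   0.        ,   1.        ]]), 'dist_coeffs': array([-0.10030226,  0.        ,  0.        ,  0.        ,  0.        ]), 'rvec': array([ 2.07368477,  1.17827782, -0.47922653]), 'tvec': array([-0.30276371, -0.29517754,  1.65993487])}
top {'K': array([[563.34788526,   0.        , 322.9
[... 216 characters left out ...]
12508721, -2.10072723,  0.22585555]), 'tvec': array([-0.03091028,  0.63386819,  1.38849748])}
{'K': array([[372.72839576,   0.        , 321.34226869],
       [  0.        , 372.72839576, 234.34753703],
       [  0.        ,   0.        ,   1.        ]]), 'dist_coeffs': array([-0.0744588,  0.       ,  0.       ,  0.       ,  0.       ]), 'tool_from_camera': array([[ 1.56024446e-03, -9.55133544e-01, -2.96171366e-01,
         8.08165639e-02],
       [ 9.99998524e-01,  1.27708027e-03,  1.14953705e-03,
        -3.42656260e-04],
       [-7.19726787e-04, -2.96172722e-01,  9.55134127e-01,
        -1.57699232e-01],
       [ 0.00000000e+00,  0.00000000e+00,  0.00000000e+00,
         1.00000000e+00]])}
```

View pics/scene0.png

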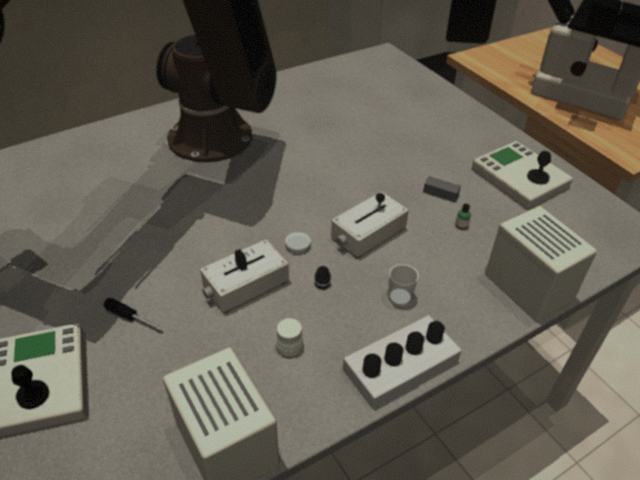

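View pics/top0.png

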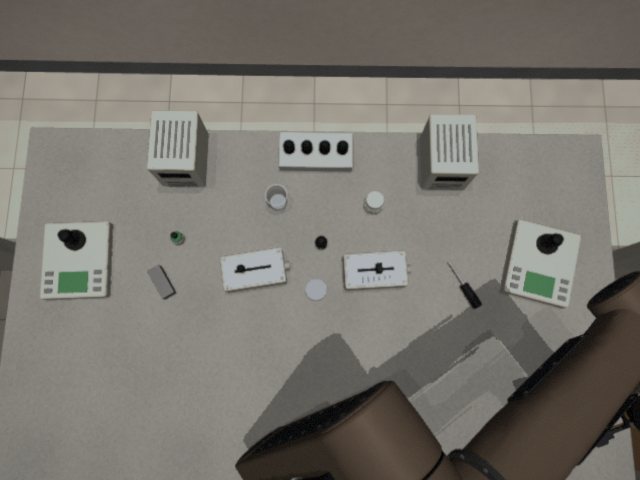

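```bash
python3 - <<'E'
import cv2
im=cv2.imread("pics/top0.png")[240:300,335:420];cv2.imwrite("pics/topc.png",cv2.resize(im,None,fx=9,fy=9,interpolation=cv2.INTER_CUBIC))
im=cv2.imread("pics/scene0.png")[230:315,195:300];cv2.imwrite("pics/scenec.png",cv2.resize(im,None,fx=7,fy=7,interpolation=cv2.INTER_CUBIC))
E
```

```text
(no output)
```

View pics/topc.png

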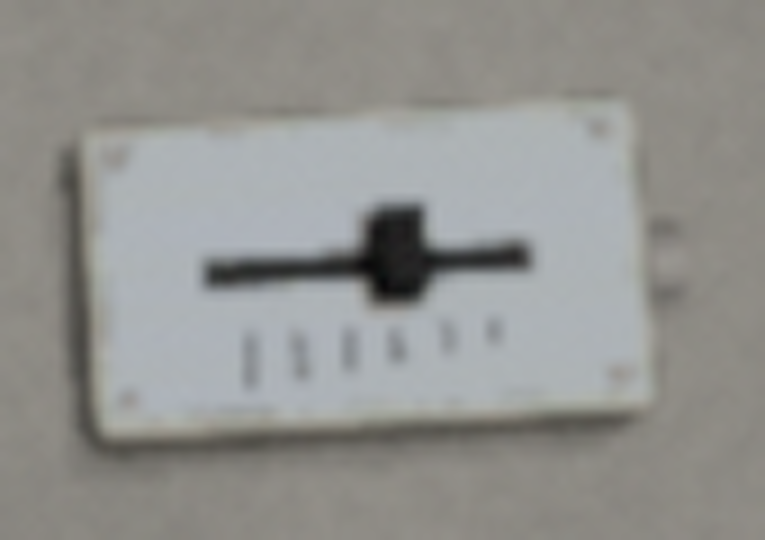

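View pics/scenec.png

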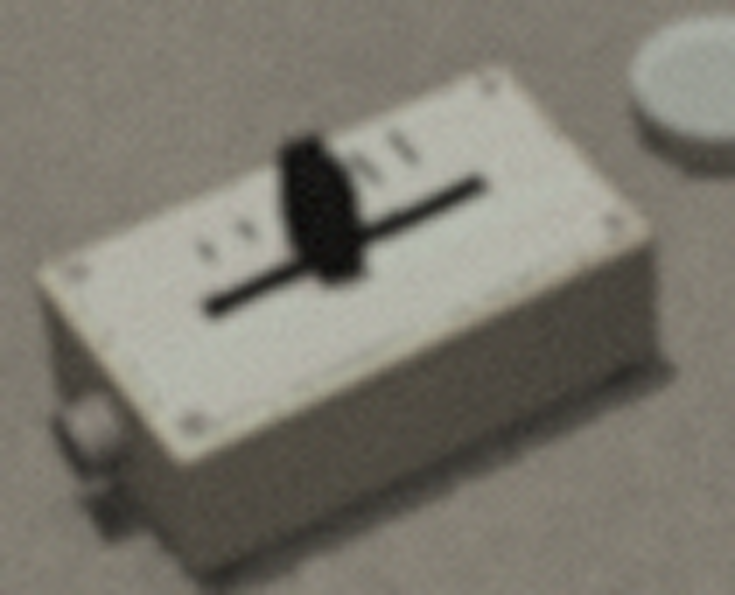

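```bash
cat > h.py <<'E'
import numpy as np, cv2
from scipy.spatial.transform import Rotation as R
def ray(cal,px):
    p=cv2.undistortPoints(np.array(px,float).reshape(-1,1,2),cal["K"],cal["dist_coeffs"]).reshape(-1,2)
    d=np.c_[p,np.ones(len(p))]
    Rm=cv2.Rodrigues(cal["rvec"])[0]; t=cal["tvec"]
    return -Rm.T@t, d@Rm
def wcal(r,s):
    c=r.calibration("wrist"); T=np.eye(4); T[:3,:3]=R.from_euler("xyz",s["eef_rot"],degrees=True).as_matrix(); T[:3,3]=s["tcp_pos"]
    M=np.linalg.inv(T@c["tool_from_camera"])
    c["rvec"]=cv2.Rodrigues(M[:3,:3])[0].ravel(); c["tvec"]=M[:3,3]; return c
def onz(cal,px,z):
    o,d=ray(cal,px); k=(z-o[2])/d[:,2]; return o+d*k[:,None]
E
python3 - <<'E'
from h import *
from plant import r
def rep(n,off,f,corn,more,z=.06):
    c=r.calibration(n); g=lambda P:(np.array(P,float)+.5)/f-.5+off
    P=onz(c,g(corn),z)[:,:2]; print(n,P.round(4),P.mean(0))
    print([np.linalg.norm(P[i]-P[(i+1)%4]).round(4) for i in range(4)])
    v=(P[0]+P[3]-P[1]-P[2]); print("yaw",np.degrees(np.arctan2(-v[0],v[1])))
    print("more",onz(c,g(more),z).round(4))
# order: +y far, -y far, -y near, +y near
rep("top",np.array([335,240]),9,[(80,130),(628,97),(655,405),(97,437)],[(205,273),(530,256),(495,332),(397,345),(250,358)])
rep("scene",np.array([195,230]),7,[(652,238),(185,462),(38,272),(500,66)],[(208,308),(485,183)])
c=r.calibration("top");print("dish",onz(c,[(316,289)],.018),"obj",onz(c,[(321,242)],.05),"drv",onz(c,[(450,264),(480,304)],.02),"jar",onz(c,[(374,197)],.06))
E
```

```text
top [[ 0.5859 -0.0771]
 [ 0.5974 -0.2341]
 [ 0.5089 -0.2401]
 [ 0.4979 -0.0822]] [ 0.54750594 -0.15835167]
[np.float64(0.1575), np.float64(0.0887), np.float64(0.1583), np.float64(0.0882)]
yaw 4.079098054870145
more [[ 0.545  -0.1128  0.06  ]
 [ 0.551  -0.2053  0.06  ]
 [ 0.5291 -0.1951  0.06  ]
 [ 0.5251 -0.1672  0.06  ]
 [ 0.5208 -0.1255  0.06  ]]
scene [[ 0.5897 -0.0799]
 [ 0.6005 -0.2342]
 [ 0.5125 -0.2405]
 [ 0.5025 -0.0843]] [ 0.55129253 -0.15973877]
[np.float64(0.1547), np.float64(0.0883), np.float64(0.1566), np.float64(0.0873)]
yaw 3.8457132135040206
more [[ 0.5502 -0.2039  0.06  ]
 [ 0.545  -0.1116  0.06  ]]
dish [[ 0.49953134 -0.00721799  0.018     ]] obj [[ 0.61870801 -0.01885161  0.05      ]] drv [[ 0.56961614 -0.35985241  0.02      ]
 [ 0.46546797 -0.43381974  0.02      ]] jar [[ 0.73918373 -0.15697687  0.06      ]]
```

Request:
servo_tool:
  steps:
    - [0, 0, 0, 0, 8.2]
    - [0, 0, 0, 0, 8.2]
    - [0, 0, 0, 0, 0]
  squeeze: 10

```text
time_s: 0.48
tcp_pos: [0.2343, -0.6327, 0.2261]
eef_rot: [180.0, -0.0, -176.0]
contact_force: [1.1, -0.3, -0.2]
gripper_width: 0.0628
```

Request:
servo_tool:
  steps:
    - [0, -3.47, 4.95, 0, 0]
    - [0, -3.47, 4.95, 0, 0]
    - [0, -3.47, 4.95, 0, 0]
    - [0, -3.47, 4.95, 0, 0]
    - [0, -3.47, 4.95, 0, 0]
    - [0, -3.47, 4.95, 0, 0]
    - [0, -3.47, 4.95, 0, 0]
    - [0, -3.47, 4.95, 0, 0]

```text
time_s: 1.48
tcp_pos: [0.485, -0.217, 0.2268]
eef_rot: [-180.0, 0.0, -175.8]
contact_force: [1.2, -0.0, 0.2]
gripper_width: 0.0003
```

Request:
servo_tool:
  steps:
    - [0, -3.47, 4.95, 0, 0]
    - [0, -3.47, 4.95, 0, 0]
    - [0, 0, 0, 0, 0]
    - [0, 0, 0, 3, 0]
    - [0, 0, 0, 3, 0]
    - [0, 0, 0, 0, 0]

```text
time_s: 2.22
tcp_pos: [0.5448, -0.1159, 0.1646]
eef_rot: [180.0, -0.3, -176.0]
contact_force: [0.1, -0.6, 0.3]
gripper_width: 0.0007
```

```bash
python3 - <<'E'
from h import *
from plant import r
s=r.get_state();print(s["tcp_pos"],s["eef_rot"])
im=r.capture("wrist")[:,:,::-1];cv2.imwrite("pics/w1.png",im)
c=wcal(r,s)
# predicted box-frame points
a=np.radians(4.0);C=np.array([.549,-.159])
def W(x,y,z): return [C[0]+x*np.cos(a)-y*np.sin(a),C[1]+x*np.sin(a)+y*np.cos(a),z]
P=np.array([W(-.045,-.08,.06),W(.045,-.08,.06),W(.045,.08,.06),W(-.045,.08,.06),W(0,-.007,.1)])
print(cv2.projectPoints(P,c["rvec"],c["tvec"],c["K"],c["dist_coeffs"])[0].reshape(-1,2).round(1))
E
```

```text
[ 0.54476957 -0.11591434  0.16458543] [ 179.99240766   -0.27021343 -175.98863773]
[[149.2 175.4]
 [164.2 290.4]
 [368.8 291.3]
 [373.7 174.9]
 [242.7 254.3]]
```

View pics/w1.png

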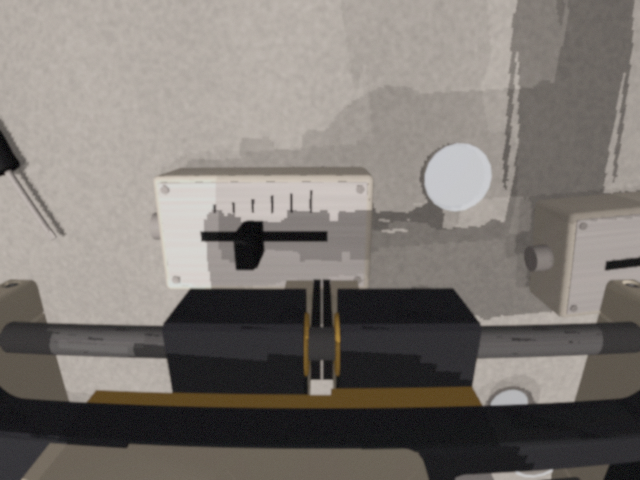

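```bash
python3 - <<'E'
from h import *
from plant import r
s=r.get_state();c=wcal(r,s)
cc=r.calibration("wrist");M=np.linalg.inv(cc["tool_from_camera"])
rv=cv2.Rodrigues(M[:3,:3])[0]
for z in [0,-.02,-.047,-.066,-.09]:
  for y in [-.021,.021]:
    print(z,y,(M@[.0095,y,z,1])[2].round(3),cv2.projectPoints(np.array([[.0095,y,z]]),rv,M[:3,3],cc["K"],cc["dist_coeffs"])[0].ravel().round(0))
a=np.radians(4.);C=np.array([.549,-.159]);Q=np.array([[np.cos(a),-np.sin(a)],[np.sin(a),np.cos(a)]])
def bx(px,z=.06): 
    return ((onz(c,px,z)[:,:2]-C)@Q*1000).round(1)
print("ticks",bx([(215,209),(234,208),(253,206),(272,205),(291,203),(311,201)]))
print("slot",bx([(201,237),(327,237)]), "corners",bx([(157,177),(166,289),(370,289),(372,177)]))
im=cv2.imread("pics/w1.png")
cv2.imwrite("pics/w1c.png",cv2.resize(im[160:300,140:390],None,fx=3.2,fy=3.2,interpolation=cv2.INTER_CUBIC))
E
```

```text
0 -0.021 0.172 [276. 281.]
0 0.021 0.172 [367. 281.]
-0.02 -0.021 0.153 [271. 301.]
-0.02 0.021 0.153 [373. 301.]
-0.047 -0.021 0.127 [261. 337.]
-0.047 0.021 0.127 [384. 337.]
-0.066 -0.021 0.109 [251. 373.]
-0.066 0.021 0.109 [394. 373.]
-0.09 -0.021 0.086 [234. 437.]
-0.09 0.021 0.086 [412. 437.]
ticks [[-18.3 -34.8]
 [-19.  -20.8]
 [-20.5  -6.8]
 [-21.2   7.1]
 [-22.7  20.9]
 [-24.2  35.4]]
slot [[  3.2 -47.2]
 [  3.   47.1]] corners [[-42.  -75.4]
 [ 46.2 -79.5]
 [ 45.5  80.9]
 [-41.7  78.8]]
```

View pics/w1c.png

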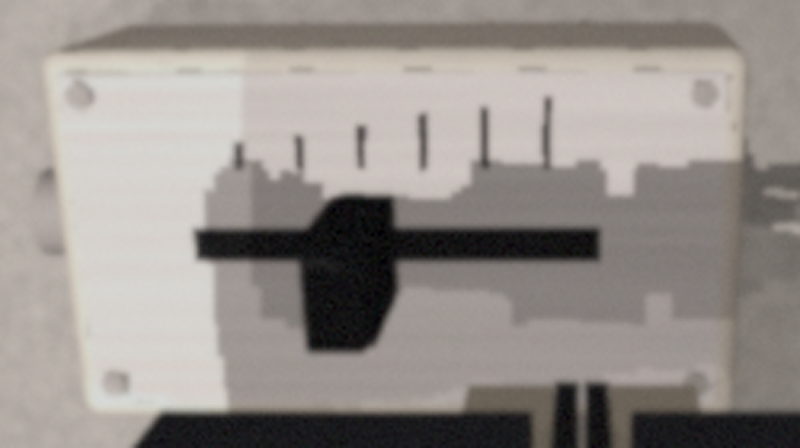

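Request:
servo_tool:
  steps:
    - [0, -0.37, 0, 3.1, 0]
    - [0, 0, 0, 3.1, 0]
    - [0, 0, 0, 3.1, 0]
    - [0, 0, -1.0, 0, 0]
    - [0, 0, -0.5, 0, 0]
    - [0, 0, 0, 0, 0]

```text
time_s: 3.02
tcp_pos: [0.5526, -0.1307, 0.0754]
eef_rot: [-180.0, 0.2, -176.1]
contact_force: [-0.5, -0.8, -0.4]
gripper_width: 0.0007
```

Request:
servo_tool:
  steps:
    - [0, 0.2, -0.3, 0.3, 0]
    - [0, 0, -0.2, 0, 0]
    - [0, 0, 0, 0, 0]

```text
time_s: 3.4
tcp_pos: [0.5498, -0.1352, 0.0707]
eef_rot: [-180.0, 0.0, -176.1]
contact_force: [-0.1, -0.5, 0.5]
gripper_width: 0.0007
```

Request:
servo_tool:
  steps:
    - [0, 0, -0.2, 0, 0]
    - [0, 0, 0, 0, 0]

```text
time_s: 3.65
tcp_pos: [0.55, -0.1372, 0.0706]
eef_rot: [180.0, -0.0, -176.1]
contact_force: [1.1, -0.5, -0.1]
gripper_width: 0.0005
```

Request:
servo_tool:
  steps:
    - [0, 0, -0.2, 0, 0]
    - [0, 0, 0, 0, 0]

```text
time_s: 3.9
tcp_pos: [0.5501, -0.1393, 0.0705]
eef_rot: [-180.0, -0.0, -176.1]
contact_force: [1.0, 0.3, -0.5]
gripper_width: 0.0004
```

Request:
servo_tool:
  steps:
    - [0, 0, -0.2, 0, 0]
    - [0, 0, 0, 0, 0]

```text
time_s: 4.15
tcp_pos: [0.5502, -0.1411, 0.0705]
eef_rot: [180.0, 0.0, -176.1]
contact_force: [0.1, 0.3, 0.2]
gripper_width: 0.0003
```

Request:
servo_tool:
  steps:
    - [0, 0, -0.2, 0, 0]
    - [0, 0, 0, 0, 0]

```text
time_s: 4.4
tcp_pos: [0.5503, -0.1429, 0.0705]
eef_rot: [180.0, 0.0, -176.1]
contact_force: [-0.2, 3.6, -0.3]
gripper_width: 0.0006
```

Request:
servo_tool:
  steps:
    - [0, 0, -0.3, 0, 0]
    - [0, 0, -0.3, 0, 0]
    - [0, 0, -0.3, 0, 0]
    - [0, 0, -0.3, 0, 0]
    - [0, 0, -0.3, 0, 0]
    - [0, 0, -0.3, 0, 0]
    - [0, 0, -0.3, 0, 0]
    - [0, 0, 0, 0, 0]

```text
time_s: 5.4
tcp_pos: [0.5518, -0.1646, 0.0705]
eef_rot: [-180.0, -0.0, -176.1]
contact_force: [0.1, -0.3, -0.9]
gripper_width: 0.0003
```

Request:
servo_tool:
  steps:
    - [0, 0, -0.3, 0, 0]
    - [0, 0, 0, 0, 0]

```text
time_s: 5.65
tcp_pos: [0.552, -0.1674, 0.0706]
eef_rot: [-180.0, -0.0, -176.1]
contact_force: [-0.5, 0.6, -0.4]
gripper_width: 0.0006
```

Request:
servo_tool:
  steps:
    - [0, 0, -0.2, 0, 0]
    - [0, 0, 0, 0, 0]

```text
time_s: 5.9
tcp_pos: [0.5521, -0.1689, 0.0705]
eef_rot: [180.0, -0.0, -176.1]
contact_force: [-0.2, 1.2, 0.1]
gripper_width: -0.0
```

Request:
servo_tool:
  steps:
    - [0, 0, -0.1, 0, 0]
    - [0, 0, 0, 0, 0]

```text
time_s: 6.15
tcp_pos: [0.5522, -0.1692, 0.0705]
eef_rot: [179.9, 0.0, -176.1]
contact_force: [-0.4, 7.3, 1.3]
gripper_width: 0.0004
```

Request:
servo_tool:
  steps:
    - [0, 0, -0.1, 0, 0]
    - [0, 0, 0, 0, 0]

```text
time_s: 6.4
tcp_pos: [0.5522, -0.1694, 0.0705]
eef_rot: [179.9, 0.0, -176.1]
contact_force: [-2.5, 12.5, 2.3]
gripper_width: 0.0004
```

Request:
servo_tool:
  steps:
    - [0, 0, -0.1, 0, 0]
    - [0, 0, 0, 0, 0]

```text
time_s: 6.65
tcp_pos: [0.5522, -0.1696, 0.0705]
eef_rot: [179.8, 0.0, -176.1]
contact_force: [-1.9, 16.1, 4.8]
gripper_width: 0.0006
```

Request:
servo_tool:
  steps:
    - [0, 0, 0.8, 0, 0]
    - [0, 0, 0.7, 0, 0]
    - [0, 0, 0, -3, 0]
    - [0, 0, 0, -3, 0]
    - [0, 0, 0, -1, 0]
    - [0, 0, 0, 0, 0]

```text
time_s: 7.4
tcp_pos: [0.5515, -0.1571, 0.1409]
eef_rot: [-180.0, 0.1, -176.1]
contact_force: [0.6, -0.2, -0.0]
gripper_width: 0.0005
```

```bash
python3 - <<'E'
from h import *
from plant import r
s=r.get_state();print(s["tcp_pos"])
im=r.capture("wrist")[:,:,::-1].copy();cv2.imwrite("pics/w2.png",im)
c=wcal(r,s)
a=np.radians(4.);C=np.array([.5515,-.159]);y=-.035
E
```

```text
[ 0.55147333 -0.15711932  0.14091349]
```

View pics/w2.png

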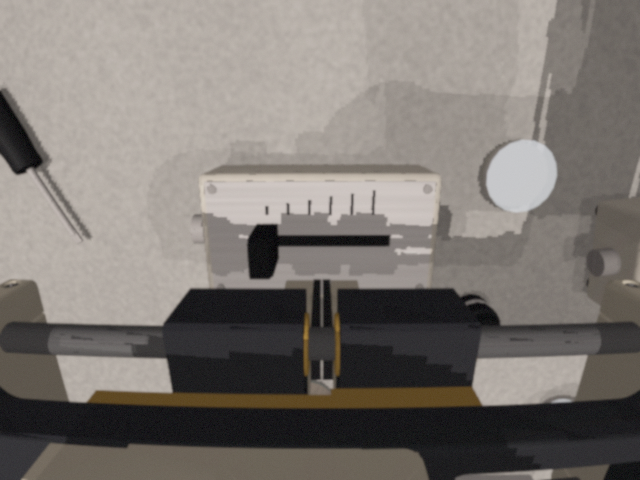

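Request:
servo_tool:
  steps:
    - [0, 0, -4, 0, 0]
    - [0, 0, -4, 0, 0]
    - [0, 0, 0, 0, 0]
    - [0, 0, 0, 3, 0]
    - [0, 0, 0, 3, 0]
    - [0, 0, 0, 1, 0]
    - [0, 0, 0, 0, 0]
    - [0, 0, 0, 0, 0]

```text
time_s: 8.45
tcp_pos: [0.5575, -0.2369, 0.0716]
eef_rot: [-180.0, 0.1, -176.0]
contact_force: [-0.6, -0.6, 0.1]
gripper_width: 0.0007
```

Expected contact near y = −0.217.

Request:
servo_tool:
  steps:
    - [0, 0, 0.6, 0, 0]
    - [0, 0, 0.6, 0, 0]
    - [0, 0, 0.3, 0, 0]
    - [0, 0, 0, 0, 0]

```text
time_s: 8.95
tcp_pos: [0.5559, -0.2216, 0.0708]
eef_rot: [-180.0, 0.0, -176.0]
contact_force: [0.4, -0.7, 0.6]
gripper_width: 0.0004
```

Request:
servo_tool:
  steps:
    - [0, 0, 0.2, 0, 0]
    - [0, 0, 0, 0, 0]

```text
time_s: 9.2
tcp_pos: [0.5556, -0.22, 0.0705]
eef_rot: [180.0, -0.0, -176.1]
contact_force: [0.8, -0.3, 0.0]
gripper_width: 0.0003
```

Request:
servo_tool:
  steps:
    - [0, 0, 0.2, 0, 0]
    - [0, 0, 0, 0, 0]

```text
time_s: 9.45
tcp_pos: [0.5555, -0.2179, 0.0705]
eef_rot: [180.0, -0.0, -176.1]
contact_force: [-1.0, 0.1, -0.5]
gripper_width: 0.0005
```

Request:
servo_tool:
  steps:
    - [0, 0, 0.1, 0, 0]
    - [0, 0, 0, 0, 0]

```text
time_s: 9.7
tcp_pos: [0.5554, -0.2173, 0.0706]
eef_rot: [-180.0, -0.0, -176.1]
contact_force: [0.1, -3.1, -0.8]
gripper_width: 0.0003
```

Request:
servo_tool:
  steps:
    - [0, 0, 0.1, 0, 0]
    - [0, 0, 0.1, 0, 0]
    - [0, 0, 0.1, 0, 0]
    - [0, 0, 0.1, 0, 0]
    - [0, 0, 0.1, 0, 0]
    - [0, 0, 0.1, 0, 0]
    - [0, 0, 0.1, 0, 0]
    - [0, 0, 0, 0, 0]

```text
time_s: 10.7
tcp_pos: [0.555, -0.2096, 0.0706]
eef_rot: [180.0, 0.0, -176.1]
contact_force: [0.7, 0.3, -0.2]
gripper_width: 0.0007
```

Request:
servo_tool:
  steps:
    - [0, 0, 0.1, 0, 0]
    - [0, 0, 0.1, 0, 0]
    - [0, 0, 0.1, 0, 0]
    - [0, 0, 0.1, 0, 0]
    - [0, 0, 0, 0, 0]

```text
time_s: 11.32
tcp_pos: [0.5546, -0.2059, 0.0706]
eef_rot: [180.0, -0.0, -176.1]
contact_force: [0.1, -0.6, -0.3]
gripper_width: 0.0006
```

Request:
servo_tool:
  steps:
    - [0, 0, 0.1, 0, 0]
    - [0, 0, 0.1, 0, 0]
    - [0, 0, 0.1, 0, 0]
    - [0, 0, 0, 0, 0]

```text
time_s: 11.82
tcp_pos: [0.5545, -0.2033, 0.0706]
eef_rot: [-180.0, -0.0, -176.1]
contact_force: [-0.2, -2.7, -1.2]
gripper_width: 0.0003
```

Request:
servo_tool:
  steps:
    - [0, 0, 0.1, 0, 0]
    - [0, 0, 0, 0, 0]

```text
time_s: 12.08
tcp_pos: [0.5545, -0.2027, 0.0706]
eef_rot: [-180.0, 0.0, -176.1]
contact_force: [0.2, -6.3, -0.6]
gripper_width: 0.0004
```

Request:
servo_tool:
  steps:
    - [0, 0, 0.1, 0, 0]
    - [0, 0, 0.1, 0, 0]
    - [0, 0, 0.1, 0, 0]
    - [0, 0, 0.1, 0, 0]
    - [0, 0, 0.1, 0, 0]
    - [0, 0, 0.1, 0, 0]
    - [0, 0, 0.1, 0, 0]
    - [0, 0, 0, 0, 0]

```text
time_s: 13.08
tcp_pos: [0.5539, -0.1947, 0.0705]
eef_rot: [180.0, 0.0, -176.1]
contact_force: [-0.4, 1.2, 0.9]
gripper_width: 0.0004
```

Request:
servo_tool:
  steps:
    - [0, 0, 0.1, 0, 0]
    - [0, 0, 0.1, 0, 0]
    - [0, 0, 0.1, 0, 0]
    - [0, 0, 0.1, 0, 0]
    - [0, 0, 0, 0, 0]

```text
time_s: 13.7
tcp_pos: [0.5536, -0.191, 0.0706]
eef_rot: [180.0, -0.0, -176.1]
contact_force: [-0.6, -0.6, -0.4]
gripper_width: 0.0006
```

Request:
servo_tool:
  steps:
    - [0, 0, 0.1, 0, 0]
    - [0, 0, 0.1, 0, 0]
    - [0, 0, 0, 0, 0]

```text
time_s: 14.08
tcp_pos: [0.5535, -0.1893, 0.0706]
eef_rot: [-180.0, -0.0, -176.1]
contact_force: [0.3, -2.3, -0.7]
gripper_width: 0.0006
```

Request:
servo_tool:
  steps:
    - [0, 0, 0.1, 0, 0]
    - [0, 0, 0, 0, 0]

```text
time_s: 14.32
tcp_pos: [0.5535, -0.1887, 0.0706]
eef_rot: [-180.0, -0.0, -176.1]
contact_force: [0.1, -6.3, -2.1]
gripper_width: -0.0001
```

Click 2 contact is as modelled; the next ridge is at y ≈ −0.1825.

Request:
servo_tool:
  steps:
    - [0, 0, 0.1, 0, 0]
    - [0, 0, 0.1, 0, 0]
    - [0, 0, 0.1, 0, 0]
    - [0, 0, 0.1, 0, 0]
    - [0, 0, 0.1, 0, 0]
    - [0, 0, 0, 0, 0]

```text
time_s: 15.08
tcp_pos: [0.5531, -0.1826, 0.0705]
eef_rot: [180.0, 0.0, -176.1]
contact_force: [-0.5, -0.7, -0.1]
gripper_width: 0.0002
```

Request:
servo_tool:
  steps:
    - [0, 0, 0.1, 0, 0]
    - [0, 0, 0.1, 0, 0]
    - [0, 0, 0, 0, 0]

```text
time_s: 15.45
tcp_pos: [0.553, -0.1809, 0.0706]
eef_rot: [180.0, 0.0, -176.1]
contact_force: [-0.8, -0.3, 0.8]
gripper_width: 0.0
```

Request:
servo_tool:
  steps:
    - [0, 0, -1, 0, 0]
    - [0, 0, -1, 0, 0]
    - [0, 0, 0, -3, 0]
    - [0, 0, 0, -3, 0]
    - [0, 0, 0, -3, 0]
    - [0, 0, 0, 0, 0]
    - [0, 0, 0, 0, 0]

```text
time_s: 16.32
tcp_pos: [0.5539, -0.2014, 0.1601]
eef_rot: [180.0, -0.0, -176.1]
contact_force: [-0.2, 0.0, -0.2]
gripper_width: 0.0006
```

```bash
python3 - <<'E'
from h import *
from plant import r
s=r.get_state();print(s["tcp_pos"])
im=r.capture("wrist")[:,:,::-1].copy();cv2.imwrite("pics/w3.png",im)
c=wcal(r,s)
a=np.radians(4.);C=np.array([.5515,-.159])
def W(x,y,z): return [C[0]+x*np.cos(a)-y*np.sin(a),C[1]+x*np.sin(a)+y*np.cos(a),z]
for k in range(6):
  y=-.035+.014*k
  print(k,cv2.projectPoints(np.array([W(-.012,y-.007,.06),W(-.012,y+.007,.06)]),c["rvec"],c["tvec"],c["K"],c["dist_coeffs"])[0].ravel().round(1))
E
```

```text
[ 0.55391394 -0.20141344  0.16013445]
0 [322.2 220.2 341.7 220.2]
1 [341.7 220.2 361.2 220.2]
2 [361.2 220.2 380.7 220.2]
3 [380.7 220.2 400.1 220.2]
4 [400.1 220.2 419.4 220.2]
5 [419.4 220.2 438.6 220.2]
```

View pics/w3.png

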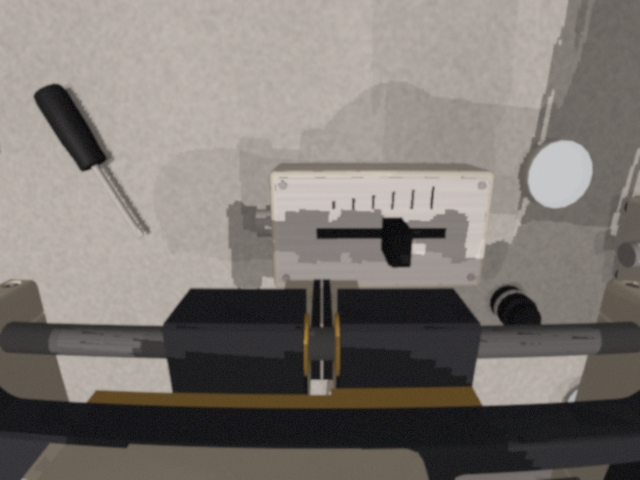

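```bash
python3 - <<'E'
from plant import r
import cv2
cv2.imwrite("pics/top9.png",r.capture("top")[:,:,::-1])
print(r.get_state()["contact_force"])
im=cv2.imread("pics/top9.png");a=cv2.imread("pics/top0.png")
import numpy as np
cv2.imwrite("pics/cmp.png",cv2.resize(np.vstack([a[120:310,130:500],im[120:310,130:500]]),None,fx=1.5,fy=1.5))
E
```

```text
[-0.62223103 -0.06618717  1.01145662]
```

View pics/cmp.png

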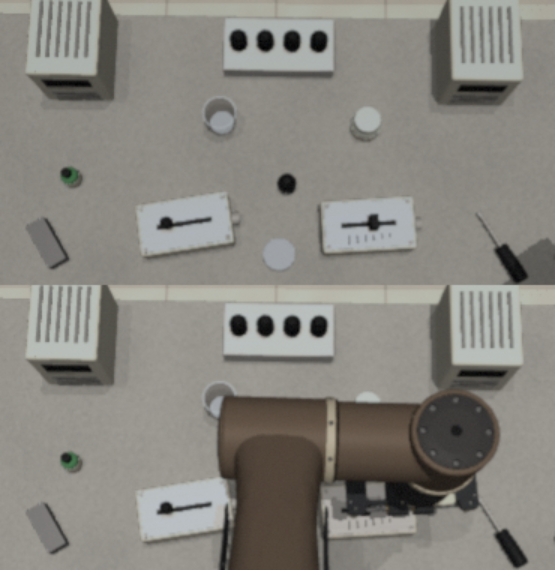

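The third wrist picture puts the blade base at columns 382–402, around the third click's tick at 393. The arm is clear and the other things I can see have not moved.

```bash
python3 -c "
from plant import r
print(r.close_job())"
```

```text
the job is handed in; nothing more can be done
None
```

The attenuator blade is resting in the third click from home, and the job was handed in at about 16.4 s of the 56 s allowed.

- **To home:** I pushed the blade from click 2 with the outside of the closed fingers. It reached the dead stop at the light-port end, where the push rose to about 16 N. A wrist picture showed it at the home tick.
- **Back out:** I lifted over the blade and pushed it from the other side in 1 mm steps. Contact at clicks 1 and 2 came where I expected. I stopped about 1.5 mm past the ridge before click 3, let the blade draw itself in, and backed off.
- **Last checks:** The final wrist picture shows the blade at the third tick after home, and the tool reads no contact. In the last overhead picture the ball-knob lever and the things I could see are where they started. The arm hid the jar, the objective, the dish and part of the beaker there. In the last wrist picture the dish and the objective are still standing, but I did not check their positions. The jar was not checked, but the fingers never went near it.
- **Disagreement:** The overhead, scene and wrist cameras differed by about 2–4 mm on where the box sits. I settled that by touch and by reading the tick marks.

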